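Tighten the capping-head clutch

ROBOT

A 6-joint arm with a two-finger parallel gripper is mounted at the origin on the work surface. World frame = base frame: x ahead of the robot, y to its left, z up, the work surface at z = 0. Lengths are in m, angles in rad, forces in N, time in s.
With the tool pointing down it reaches from about 0.425 to 1.125 m from the base axis. Payload 14.9 kg.
Tool frame: the origin (TCP) lies on the mounting face of the last link; the fingertips stand 191 mm ahead of it and the grasp point (between the pads) lies 172 mm ahead of it; z points along the fingers, y is the line along which they close (so a half turn about z gives the same grasp; the last joint's range is limited). The gripper opens to 91 mm and grips with 3 to 60 N. Pads are 32 mm wide; open, the fingers measure 118 mm over their backs; the gripper's body (76 mm by 178 mm) begins 60 mm behind the grasp point.
Start: joints at [-1.268, 0.379, 1.734, -0, 1.028, -0.033], TCP at [0.231, -0.661, 0.405] pointing down, gripper open.
Joint ranges: [-2.77, 2.77], [-0.74, 2.19], [0, 2.66], [-1.06, 4.2], [0.31, 2.87], [-3.08, 3.08]. Speed limits (rad/s): [1.89, 1.89, 2.39, 3.14, 3.14, 3.14].

INTERFACE

Orientations are given as a unit quaternion [x, y, z, w].
In Python, from cell import robot gives the robot as it stands. The module is installed in compiled form; this text tells all that it offers.
- The arm moves only by the tool step_arm, never from a script. Its argument "plan" is a list of rows, each a list of 2 entries, a list of its own where there are three numbers: the shift along the world's x, y, z in units of 120 mm (1.0 is 120 mm), then the turn about the world's z in units of pi/4 rad (1.0 is pi/4 rad). A call has 1 to 12 rows; each row is the pose to reach, as a shift and turn from the pose commanded when the call began; what a row does not reach only later rows make up. A row lasts 1/8 s, in which the tool goes at most 62.5 mm and 10.7 degrees, less where a joint would pass 70% of its speed; a pose out of reach is approached as far as the arm can. A call with a number of a shift or a turn outside -1 to 1 is refused whole. A call with a gripper value outside its range is refused whole. "hand" is the opening, from 0 (shut) to 1 (fully open), set as the call begins (left out, the last holds). The fingers move at their own pace and stop on an object; the grip force is fixed at half the most. Time passes only in rows, so rows that repeat a pose let the fingers close. It gives the time, the measured TCP pose, the force, the opening and the grip force at its end, in the units of the state.
- robot.sense(): the state, without advancing time (a new reading comes with each control period).
- robot.grab_frame(name): name is "scene" or "top" or "wrist"; returns a dict with "frame" (400x640x3 uint8, blue, green, red), "vertical_fov" (degrees; the focal length in pixels is half the picture's height over the tangent of half this angle, whatever the lens; pixels are square), "cx", "cy" (the principal point, pixels), "world_to_cam" (4x4, takes a point from world to camera coordinates). Camera axes: x right, y down, z forward; pixel columns grow to the right and rows downward; lengths in m; the calibration is good to about 2 mm. A picture is of the moment at which its call begins. There is no depth.
- robot.close_job(): hands the job in; it is judged then, once.
Trained networks look in a picture, given as the dict that the camera call returned (one of the last four; its "shot" number tells which), for a name from the list of things; names that differ only in an ending like _2 or _b are one class to them, and where a whole thing is asked for, a point or a joint stands for the part that bears it (a point fixed in the world has none). Each returns a list of dicts, best first, with "p" (0 to 1); they miss things now and then, are a little off and sometimes report something else, mostly with a low value. They report only what shows in the picture. A call takes as long as a camera call. They do not tell look-alikes from the thing itself.
- robot.regions_of(picture, name): "pixels" (400x640 bool, what is visible of it) and "position" ([column, row] in pixels, amid what is visible of it).
- robot.landmark_of(picture, name): "position" ([column, row] in pixels: a listed point, or the origin of a listed thing).
The state is a dict: "t": time; "q": joint angles; "qvel": joint speeds; "joint_torque": joint torques, N m; "position": TCP position; "ee_rot": TCP orientation; "contact_force": force on the tool from outside, world axes, zero at the start; "torque": the same for the moment, N m; "gripper_width": opening from 0.0 (shut) to 1.0 (fully open); "grasp_force": force on a finger pad.
Only numpy, scipy, OpenCV 4.12 (cv2) and the standard library are available. Lean on these libraries where they do the work, as an engineer would, in place of code of your own. Each camera call takes 0.05 s, during which the arm holds its last target. There are 200 camera calls.

TASK

The caps are going on too loose: take the orange adjusting key from its stand, set its blade through the narrow slot on top of the capping-head clutch, more than half way down between the teeth of the star wheel, and notch the wheel round a tooth at a time the way the white arrow points until the yellow index in the sight window stands under the red line. Feel for the gaps and never force it: the key must not press on the clutch with more than 20 N, and the gripper itself must keep off the clutch. Then put the key back upright in its stand, fully down, and leave the bottles standing where they are.

Things in the scene. Friction and masses are not known exactly. Their poses are not given: they have to be found in the camera images.
- clutch: capping-head clutch in a grey cradle (foot 140 x 250 mm, screwed to the table), aluminium housing 98 x 75 mm, flat top land 102 mm above the table. Origin: centre of the foot's underside, straight below the slot; z up, +y along its axis from the steel cap chuck to the blue sight section, x across. A white arrow on the land points to -x: pushing the top teeth to -x tightens.
- slot (a point): centre of the access slot at the level of the top land; axes as the clutch. 28 mm long along x, 13 mm wide along y, through a 5 mm thick land, outlined in black, open below. The star wheel's crests pass 8 mm below the land under the slot's middle (10 mm at its ends), the gap bottoms lie 18 mm below it.
- adjuster (a point): centre of the brass star wheel inside, 44 mm below the slot; it turns about the clutch's y; this point and its axes do not turn. 16 flat-topped teeth, 7.6 mm thick at the crest (radius 36 mm, pitch 14.1 mm), between parallel-sided gaps 6.5 mm wide and 10 mm deep; 16 mm wide along y. Its teeth may stand at any angle at the start and the setting does not tell where they are.
- red_line (a point): middle of the red line across the clear pane of the sight window (pane top 86 mm above the table, 74 mm from the slot along the clutch's +y): where the yellow index must come to.
- setting (a joint): the yellow index bar (36 x 5 mm) under the sight pane: its distance from the red line in m along the clutch's +y. 0 = under the line, negative = too slack (nearer the slot); +0.005 per tooth of tightening. A friction washer holds the star wheel where it is left; turning it takes about 4 N at the crests, either way, with no click or ratchet.
- key: adjusting key, about 140 g: square orange handle 24 x 24 x 70 mm (5 to 75 mm above the origin) on a round steel collar 36 mm across, 5 mm thick, with a straight steel blade below, 45 mm long, 4 mm thick along the key's x, 9 mm wide along its y. Origin: centre of the collar's underside, z up along the handle.
- key_tip (a point): middle of the end of the key's blade, 45 mm below the key's origin; same axes.
- stand_hole (a point): middle of the hole's mouth on top of the blue stand block (70 mm along x, 90 mm along y, 56 mm high, fixed to the table). The hole is 11 mm along x, 15 mm along y, 50 mm deep; the key hangs upright in it, its collar resting on the block, key and block axes in line.
- bottle0: amber bottle with brass-coloured cap, 35 mm across, 90 mm high, standing; origin at the centre of its underside, z up. Bystander, as are bottle1 to bottle3.
- bottle1: as bottle0
- bottle2: as bottle0
- bottle3: as bottle0
Things that resemble listed ones, but are neither listed nor needed, are in the scene too. What is shaped like the key but pink is not meant. Several things look just like the part that bears stand_hole: the one meant starts farthest from the robot's base.

How it is judged:
By the outcome, as a careful person would: the job done as asked, in the order asked, and still so for the second after the job is handed in, with the robot touching nothing.
It also fails if it takes over 72 s, if anything falls off the work surface, if the arm or the gripper's body presses on something with over 40 N, if the wrist force passes 120 N, or if a joint passes its speed limit or range.

## Working session

There is one attempt and no reset: what is moved stays moved. The work goes in short steps, Python scripts to look and compute and a tool call to move; the robot and the scene stay as the last step left them, time stands still between calls to the robot, and variables do not carry over. Pictures are saved under pics/ and viewed, at most 10 in all, crops included, and the job is handed in when it is done.

Besides the shell and the picture viewer there is one more tool, called after ">>>" by a JSON object that holds its "name" and its "arguments". step_arm: Moves the arm, as the interface text tells. Its arguments: {"type":"object","properties":{"plan":{"type":"array"},"hand":{"type":"number"}},"required":["plan"]}

```bash
mkdir -p pics; cat > h.py <<'E'
import numpy as np, cv2
from cell import robot
def K(p):
    f=200/np.tan(np.radians(p["vertical_fov"])/2); return f,p["cx"],p["cy"]
def ray(p,px,z):
    f,cx,cy=K(p); M=np.array(p["world_to_cam"]); R,t=M[:3,:3],M[:3,3]
    d=R.T@np.array([(px[0]-cx)/f,(px[1]-cy)/f,1]); o=-R.T@t
    return o+d*(z-o[2])/d[2]
def proj(p,X):
    f,cx,cy=K(p); M=np.array(p["world_to_cam"]); c=M[:3,:3]@np.array(X)+M[:3,3]
    return np.array([cx+f*c[0]/c[2],cy+f*c[1]/c[2]])
E
python3 - <<'E'
from h import *
Z=dict(clutch=0,slot=.102,adjuster=.058,red_line=.086,key=.056,key_tip=.011,stand_hole=.056,bottle0=0)
for n in ("top","scene"):
    p=robot.grab_frame(n); cv2.imwrite(f"pics/{n}0.png",p["frame"]); print(n,p["vertical_fov"],p["frame"].shape)
    for k,z in Z.items():
        for d in robot.landmark_of(p,k): print(k,np.round(d["p"],2),np.round(d["position"],1),np.round(ray(p,d["position"],z),3))
s=robot.sense();print(s["t"],s["position"],s["ee_rot"],s["gripper_width"])
E
```

```text
top 51.09789314355567 (400, 640, 3)
clutch 0.85 [301.5 193.1] [0.524 0.048 0.   ]
slot 0.56 [297.9 186.2] [0.527 0.054 0.102]
slot 0.48 [186.7 185.8] [0.521 0.306 0.102]
adjuster 0.95 [300.3 189.8] [0.524 0.05  0.058]
red_line 0.7 [268.3 200.7] [0.493 0.122 0.086]
key 0.72 [201.1 224. ] [0.438 0.281 0.056]
key 0.54 [186.9 187.1] [0.525 0.319 0.056]
key 0.49 [159.4 228.3] [0.425 0.378 0.056]
key_tip 0.7 [167.9 227.7] [0.429 0.374 0.011]
key_tip 0.44 [189.5 188. ] [0.529 0.327 0.011]
stand_hole 0.7 [179.6 284.6] [0.296 0.323 0.056]
stand_hole 0.63 [188.9 187. ] [0.525 0.315 0.056]
bottle0 0.74 [185.6 155.3] [0.613 0.344 0.   ]
bottle0 0.66 [238.4 123.6] [0.7   0.215 0.   ]
bottle0 0.62 [398.7 126.8] [ 0.703 -0.198  0.   ]
bottle0 0.5 [451.5 167.4] [ 0.6   -0.334  0.   ]
scene 50.08955653817999 (400, 640, 3)
clutch 0.92 [340.4 220.3] [0.525 0.045 0.   ]
slot 0.74 [339.  190.4] [0.512 0.048 0.102]
slot 0.42 [326.2 326.2] [ 0.742 -0.237  0.102]
adjuster 0.79 [338.8 205.6] [0.52  0.04  0.058]
red_line 0.69 [351.9 177.4] [0.493 0.119 0.086]
key 0.71 [406.2 155.8] [0.524 0.321 0.056]
key 0.6 [370.8 150. ] [0.435 0.269 0.056]
key 0.5 [392.5 136.1] [0.44  0.365 0.056]
key_tip 0.87 [390.9 147.1] [0.439 0.368 0.011]
key_tip 0.82 [373. 162.] [0.444 0.275 0.011]
stand_hole 0.89 [343.4 118.2] [0.274 0.327 0.056]
stand_hole 0.74 [407.7 156.1] [0.528 0.323 0.056]
stand_hole 0.67 [337.1 190.5] [0.479 0.078 0.056]
bottle0 0.97 [246.9 336.2] [ 0.604 -0.334  0.   ]
bottle0 0.83 [323.9 329.2] [ 0.709 -0.207  0.   ]
bottle0 0.76 [431.7 220.1] [0.696 0.217 0.   ]
bottle0 0.72 [435.3 183. ] [0.623 0.342 0.   ]
0.9 [ 0.23065603 -0.66091532  0.40474109] [ 9.85940691e-01  1.67095645e-01 -1.02716550e-05  1.50220151e-06] 1.000773301305551
```

View pics/top0.png

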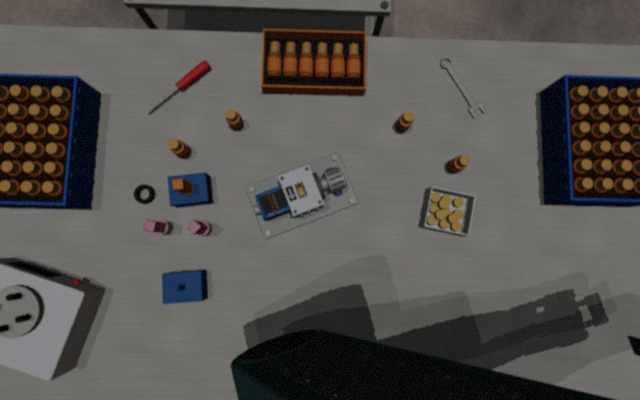

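View pics/scene0.png

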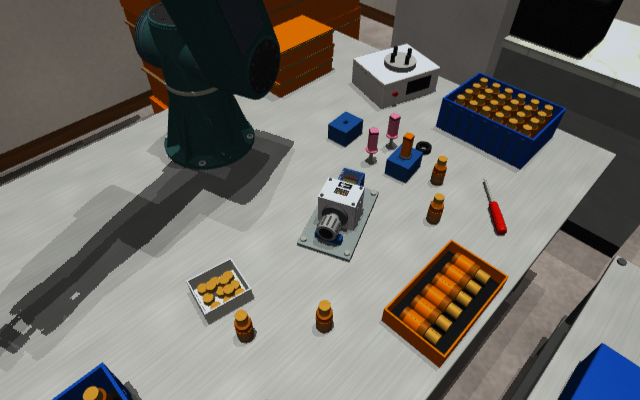

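Top view: the orange key stands in the block at about (187,187). That block is farther from the base than the empty one at (180,285). The clutch is at (300,190), yawed by about +25°. The scene view agrees. I'll move over the clutch first and look with the wrist camera.

>>> {"name": "step_arm", "arguments": {"plan": [[[0.4,0.5,0],0.2],[[0.8,1,0],0.4],[[0.8,1,0],0.6],[[0.8,1,0],0.8],[[0.8,1,0],1]], "hand": 0.6}}

```text
t: 1.52
position: [0.327, -0.5405, 0.4049]
ee_rot: [0.845, 0.534, -0.0, 0.0]
contact_force: [-0.3, -0.5, -0.3]
gripper_width: 0.598
grasp_force: 0.0
```

>>> {"name": "step_arm", "arguments": {"plan": [[[0.4,0.5,0],0.2],[[0.8,1,0],0.4],[[0.8,1,0],0.6]]}}

```text
t: 1.9
position: [0.424, -0.4188, 0.4049]
ee_rot: [0.697, 0.717, 0.0, 0.0]
contact_force: [0.5, 0.6, -0.3]
gripper_width: 0.6
grasp_force: 0.0
```

>>> {"name": "step_arm", "arguments": {"plan": [[[0.4,0.5,0],0],[[0.8,1,0],0],[[0.8,1,0],0]]}}

```text
t: 2.28
position: [0.5201, -0.2986, 0.4049]
ee_rot: [0.699, 0.715, 0.0, 0.0]
contact_force: [0.1, -0.9, 1.0]
gripper_width: 0.603
grasp_force: 0.0
```

>>> {"name": "step_arm", "arguments": {"plan": [[[0,0.5,0],0],[[0,1,0],0]]}}

```text
t: 2.52
position: [0.5186, -0.1794, 0.4047]
ee_rot: [0.7, 0.715, 0.0, 0.0]
contact_force: [0.6, 0.4, -0.1]
gripper_width: 0.6
grasp_force: 0.0
```

>>> {"name": "step_arm", "arguments": {"plan": [[[0,0.5,0],0],[[0,1,0],0]]}}

```text
t: 2.78
position: [0.5184, -0.0591, 0.405]
ee_rot: [0.7, 0.715, 0.0, 0.0]
contact_force: [0.9, 0.3, 0.2]
gripper_width: 0.599
grasp_force: 0.0
```

>>> {"name": "step_arm", "arguments": {"plan": [[[0,0.5,0],0],[[0,1,0],0],[[0,1,0],0],[[0,1,0],0]]}}

```text
t: 3.28
position: [0.5187, 0.059, 0.4048]
ee_rot: [0.699, 0.715, -0.0, 0.0]
contact_force: [-0.1, -0.2, -0.5]
gripper_width: 0.597
grasp_force: 0.0
```

```bash
cat >> h.py <<'E'
Z=dict(clutch=0,slot=.102,adjuster=.058,red_line=.086,key=.056,stand_hole=.056)
def look(fn,names,n="wrist"):
    p=robot.grab_frame(n); cv2.imwrite(f"pics/{fn}.png",p["frame"])
    for k in names:
        for d in robot.landmark_of(p,k): print(k,np.round(d["p"],2),np.round(d["position"],1),np.round(ray(p,d["position"],Z[k]),4))
    M=np.array(p["world_to_cam"]); print("cam",-M[:3,:3].T@M[:3,3],K(p))
    s=robot.sense();print(s["t"],s["position"],np.degrees(2*np.arctan2(s["ee_rot"][1],s["ee_rot"][0])),s["q"],s["contact_force"])
    return p
E
python3 -c "
from h import *
look('w1',['slot','adjuster','red_line','key','stand_hole'])"
```

```text
slot 0.62 [320.9 205.5] [0.5196 0.0462 0.102 ]
adjuster 0.65 [322.6 194.6] [0.5217 0.0467 0.058 ]
cam [0.51768551 0.13265184 0.38443254] (np.float64(276.97486778955357), 321.07734121370265, 197.90419042074078)
3.575 [0.51874834 0.05819613 0.40473822] 91.15504271350369 [ 6.70701077e-02  9.68225207e-02  2.09191827e+00 -1.79371537e-05
  9.52853640e-01  4.69212014e-02] [0.58414687 0.33096548 0.13177043]
```

View pics/w1.png

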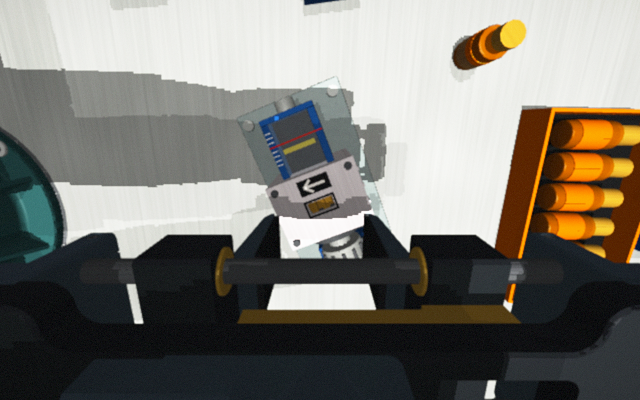

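The wrist view shows the slot at (320,205), the red line at about (297,140) and the yellow index just on the slack side of it at (300,147). I'll back off a little so the camera looks straight down on the clutch.

>>> {"name": "step_arm", "arguments": {"plan": [[[0,-0.3,0],0],[[0,-0.6,-0.1],0],[[0,-0.6,-0.2],0],[[0,-0.6,-0.2],0],[[0,-0.6,-0.2],0]]}}

```text
t: 4.2
position: [0.5188, -0.0124, 0.381]
ee_rot: [0.699, 0.715, 0.0, 0.0]
contact_force: [-0.3, -0.8, 0.9]
gripper_width: 0.602
grasp_force: 0.0
```

```bash
python3 -c "
from h import *
p=look('w2',['slot','adjuster','red_line'])
c=proj(p,[.512,.075,.1]).astype(int);print(c)
x0,y0=c-[75,70]
print(x0,y0);im=cv2.resize(p['frame'][y0:y0+120,x0:x0+160],None,fx=5,fy=5,interpolation=cv2.INTER_CUBIC)
np.save('w2.npy',p,allow_pickle=True);cv2.imwrite('pics/w2c.png',im)"
```

```text
slot 0.79 [324.2 139.7] [0.5213 0.0452 0.102 ]
adjuster 0.59 [323.8 138.7] [0.5214 0.0435 0.058 ]
red_line 0.95 [292.   57.6] [0.4907 0.1162 0.086 ]
cam [0.51785069 0.06124003 0.36065513] (np.float64(276.97486778955357), 321.07734121370265, 197.90419042074078)
4.4 [ 0.51877331 -0.01248595  0.38109418] 91.27943410898993 [-6.89795831e-02  1.25506632e-01  2.11093721e+00  2.23291160e-06
  9.04608094e-01 -9.13113003e-02] [-0.81698876 -0.89606355  0.00594766]
[314 105]
239 35
```

View pics/w2c.png

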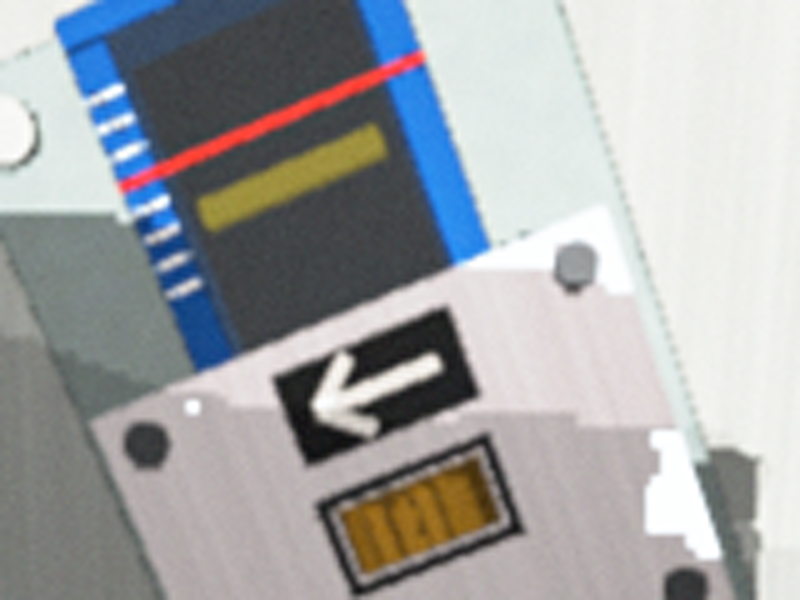

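```bash
python3 -c "
from h import *
p=np.load('w2.npy',allow_pickle=True).item()
P=lambda u,v,z: ray(p,(239+(u+.5)/5-.5,35+(v+.5)/5-.5),z)
a,b=P(122,186,.086),P(424,58,.086); r=(a+b)/2; print('red',a,b,r,np.degrees(np.arctan2(*(b-a)[1::-1])))
cs=[P(*c,.102) for c in [(320,505),(488,437),(520,532),(355,595)]]; s=np.mean(cs,0); print('slot',s, np.degrees(np.arctan2(*(cs[1]-cs[0])[1::-1])),np.degrees(np.arctan2(*(cs[2]-cs[3])[1::-1])),[np.linalg.norm(cs[i]-cs[i-1]) for i in range(4)])
d=r-s; print(np.linalg.norm(d[:2]),np.degrees(np.arctan2(d[1],d[0]))-90)
th=np.arctan2(d[1],d[0])-np.pi/2; ax=np.array([np.cos(th),np.sin(th),0]); ay=np.array([-ax[1],ax[0],0])
for z in(.086,.083,.08,.076): print(z,(P(293,178,z)-r)@ay, np.linalg.norm(P(203,215,z)-P(385,140,z)))
# rectify at crest plane
z=.094;W,H=400,220
src=[];dst=[(0,0),(W,0),(W,H),(0,H)]
for (u,v) in dst:
  X=np.array([s[0],s[1],z])+ax*((u-W/2)/W*.034)+ay*((H/2-v)/W*.034); src.append(proj(p,X))
M=cv2.getPerspectiveTransform(np.float32(src),np.float32(dst))
im=cv2.warpPerspective(p['frame'],M,(W,H),flags=cv2.INTER_CUBIC)
im=cv2.convertScaleAbs(im,alpha=1.6,beta=-30)
cv2.imwrite('pics/slot.png',cv2.resize(im,None,fx=2,fy=2))"
```

```text
red [0.46412346 0.10380281 0.086     ] [0.51879741 0.12607235 0.086     ] [0.49146043 0.11493758 0.086     ] 22.161822704371826
slot [0.51987839 0.04652198 0.102     ] 22.664285063551358 21.921057419945114 [np.float64(0.017452358808917875), np.float64(0.03273811893975904), np.float64(0.01787829889507559), np.float64(0.03247651759970781)]
0.07408289539996529 22.556651975635518
0.086 -0.009913238155509438 0.03578826693734041
0.083 -0.009369286548917492 0.036179174619687525
0.08 -0.00882533494232552 0.03657008230203474
0.076 -0.00810006613353624 0.03709129254516419
```

View pics/slot.png

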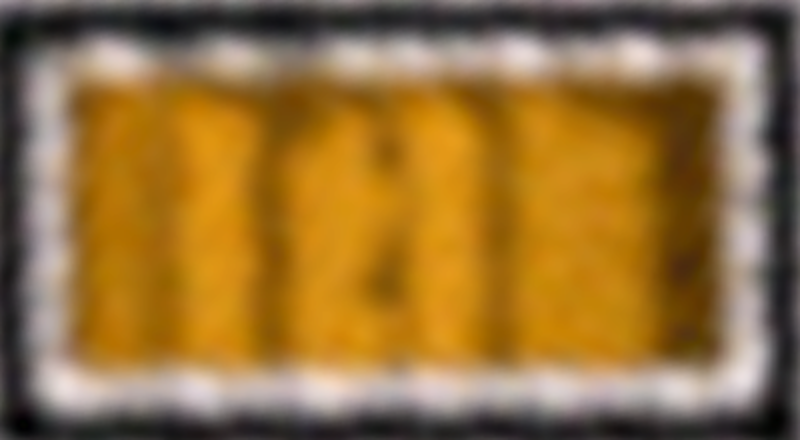

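>>> {"name": "step_arm", "arguments": {"plan": [[[0,0.5,0],0],[[0,1,0],0]]}}

```text
t: 4.65
position: [0.5186, 0.1084, 0.3812]
ee_rot: [0.7, 0.714, 0.0, 0.0]
contact_force: [1.4, 0.5, -0.6]
gripper_width: 0.6
grasp_force: 0.0
```

>>> {"name": "step_arm", "arguments": {"plan": [[[0,0.5,0],0],[[0,1,0],0],[[0,1,0],0],[[0,1,0],0]]}}

```text
t: 5.15
position: [0.5185, 0.2271, 0.3807]
ee_rot: [0.699, 0.715, -0.0, 0.0]
contact_force: [0.3, -0.2, -0.5]
gripper_width: 0.6
grasp_force: 0.0
```

```bash
python3 -c "
from h import *
p=look('w3',['key','stand_hole'])
for k in ('key','stand_hole'):
  for r in robot.regions_of(p,k):
    m=r['pixels'].astype(np.uint8); print(k,r['p'],r['position'],m.sum(),cv2.boundingRect(m))
np.save('w3.npy',p,allow_pickle=True)"
```

```text
key 0.94 [225.5  91.4] [0.4186 0.3283 0.056 ]
key 0.91 [325.4 103.6] [0.5218 0.3187 0.056 ]
key 0.76 [284.   21.3] [0.4797 0.3934 0.056 ]
stand_hole 0.94 [105.1 100.3] [0.293  0.3169 0.056 ]
stand_hole 0.92 [324.4 106.4] [0.5208 0.3159 0.056 ]
stand_hole 0.57 [452.3 190.1] [0.6678 0.2291 0.056 ]
cam [0.51746298 0.30075844 0.36034347] (np.float64(276.97486778955357), 321.07734121370265, 197.90419042074078)
5.3 [0.51873012 0.22603217 0.38076336] 91.165344983896 [ 3.69753462e-01  2.01428294e-01  2.02070417e+00 -8.80346349e-05
  9.19565782e-01  3.49467722e-01] [0.03940736 0.00036266 0.13651534]
key 0.77 [198.8, 71.2] 2039 (162, 35, 94, 81)
key 0.72 [327.4, 101.4] 1125 (311, 82, 34, 41)
key 0.62 [308.8, 22.4] 2562 (240, 6, 113, 38)
stand_hole 0.94 [307.5, 99.8] 4933 (288, 54, 76, 98)
stand_hole 0.92 [117.5, 94.0] 8536 (59, 49, 116, 97)
```

View pics/w3.png

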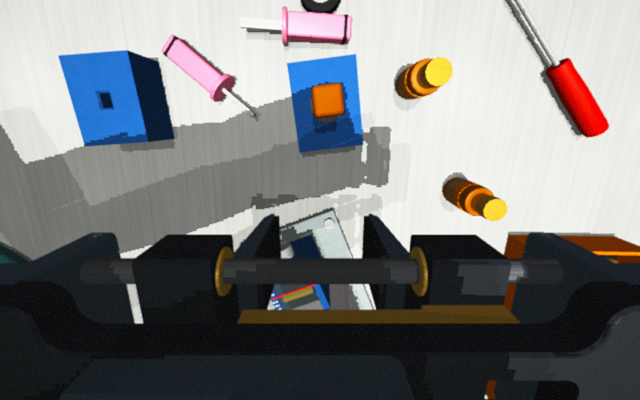

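The slot view shows the brass teeth, but their edges are ambiguous, so I'll feel for the gaps. w3 shows the orange handle top at (328,100) in the blue block, with the pink keys lying flat and a bottle at (425,75) clear of the fingers.

```bash
python3 -c "
from h import *
p=np.load('w3.npy',allow_pickle=True).item();f=p['frame'];hsv=cv2.cvtColor(f,cv2.COLOR_BGR2HSV)
m=cv2.inRange(hsv,(5,150,60),(22,255,255));m[:,:295]=0;m[:,370:]=0;m[:70]=0;m[135:]=0
print('orange v',np.percentile(hsv[...,2][m>0],[5,50,95]))
c=max(cv2.findContours(m,0,1)[0],key=cv2.contourArea);W=np.array([ray(p,q[0],.131)[:2] for q in c],np.float32)*1000
print(cv2.minAreaRect(W),cv2.boundingRect(c))
b=cv2.inRange(hsv,(100,120,90),(125,255,255));b[:,:280]=0;b[:,370:]=0;b[165:]=0;b[:45]=0
c=max(cv2.findContours(b|m,0,1)[0],key=cv2.contourArea);W=np.array([ray(p,q[0],.056)[:2] for q in c],np.float32)*1000
print(cv2.minAreaRect(W),cv2.boundingRect(c))
p=np.load('w2.npy',allow_pickle=True).item();s=np.array([.51988,.04652]);th=np.radians(22.4);ax=np.array([np.cos(th),np.sin(th)]);ay=np.array([-ax[1],ax[0]])
xs=np.arange(-14,14.1,.5)
v=[]
for x in xs:
  q=[proj(p,[*(s+ax*x/1e3+ay*y/1e3),.094]) for y in np.arange(-4.5,4.6,.5)]
  g=cv2.remap(p['frame'],np.float32([[a[0] for a in q]]),np.float32([[a[1] for a in q]]),1).mean((0,1)); v.append(g[2])
print(list(zip(xs.tolist(),np.round(v).astype(int).tolist())))
"
```

```text
orange v [124.75 228.   232.  ]
((522.2481079101562, 316.74078369140625), (23.49078369140625, 23.89851951599121), 8.10289478302002) (312, 83, 32, 35)
((522.6766967773438, 317.2064514160156), (69.64433288574219, 89.30965423583984), 8.19006061553955) (287, 55, 76, 97)
[(-14.0, 119), (-13.5, 115), (-13.0, 120), (-12.5, 128), (-12.0, 131), (-11.5, 129), (-11.0, 125), (-10.5, 122), (-10.0, 123), (-9.5, 130), (-9.0, 141), (-8.5, 150), (-8.0, 152), (-7.5, 151), (-7.0, 145), (-6.5, 132), (-6.0, 118), (-5.5, 110), (-5.0, 114), (-4.5, 127), (-4.0, 138), (-3.5, 144), (-3.0, 147), (-2.5, 149), (-2.0, 147), (-1.5, 140), (-1.0, 131), (-0.5, 127), (0.0, 130), (0.5, 139), (1.0, 149), (1.5, 155), (2.0, 155), (2.5, 150), (3.0, 141), (3.5, 128), (4.0, 118), (4.5, 119), (5.0, 129), (5.5, 139), (6.0, 144), (6.5, 144), (7.0, 143), (7.5, 142), (8.0, 141), (8.5, 139), (9.0, 137), (9.5, 132), (10.0, 123), (10.5, 111), (11.0, 96), (11.5, 83), (12.0, 78), (12.5, 78), (13.0, 84), (13.5, 99), (14.0, 118)]
```

Key found at (0.5225, 0.317), yaw 8.15°; the block and handle agree. Moving over it and down, then gripping.

>>> {"name": "step_arm", "arguments": {"plan": [[[0.03,0.4,0],0.154],[[0.032,0.758,0],0.154],[[0.032,0.758,-0.1],0.154],[[0.032,0.758,-0.4],0.154],[[0.032,0.758,-0.7],0.154],[[0.032,0.758,-0.956],0.154],[[0.032,0.758,-0.956],0.154],[[0.032,0.758,-0.956],0.154]]}}

```text
t: 6.4
position: [0.523, 0.3176, 0.267]
ee_rot: [0.655, 0.755, 0.0, 0.0]
contact_force: [0.1, 0.6, 0.5]
gripper_width: 0.601
grasp_force: 0.0
```

>>> {"name": "step_arm", "arguments": {"plan": [[[0,0,0],0],[[0,0,0],0],[[0,0,0],0],[[0,0,0],0],[[0,0,0],0]], "hand": 0}}

```text
t: 7.02
position: [0.5226, 0.3181, 0.2663]
ee_rot: [0.655, 0.756, 0.0, 0.0]
contact_force: [-2.1, -0.7, 6.8]
gripper_width: 0.26
grasp_force: 30.0
```

```bash
python3 -c "
from h import *
s=robot.sense();print(s['t'],s['position'],np.degrees(2*np.arctan2(s['ee_rot'][1],s['ee_rot'][0])),s['contact_force'],s['torque'],s['gripper_width'],s['grasp_force'])"
```

```text
7.025 [0.52256098 0.31810571 0.26633884] 98.1723462711856 [-2.05152065 -0.73041329  6.84715588] [-0.18686135  0.26852888 -0.01810631] 0.26021302754133596 30.000885128974915
```

Grip good (23.7 mm, 30 N). Lifting and carrying the key over the slot.

>>> {"name": "step_arm", "arguments": {"plan": [[[0,0,0.05],0],[[0,0,0.2],0],[[0,0,0.5],0],[[0,0,0.8],0],[[0,0,1],0],[[0,0,1],0]]}}

```text
t: 7.78
position: [0.5228, 0.3182, 0.3887]
ee_rot: [0.655, 0.756, 0.002, 0.001]
contact_force: [-0.3, -0.9, -2.3]
gripper_width: 0.264
grasp_force: 30.0
```

>>> {"name": "step_arm", "arguments": {"plan": [[[0,-0.3,0],0.1],[[0,-0.65,0],0.2],[[0,-1,0],0.317]]}}

```text
t: 8.15
position: [0.522, 0.1968, 0.385]
ee_rot: [0.555, 0.832, -0.001, -0.0]
contact_force: [1.1, 0.0, -0.9]
gripper_width: 0.262
grasp_force: 30.0
```

>>> {"name": "step_arm", "arguments": {"plan": [[[0,-0.4,0],0],[[-0.02,-0.8,0],0],[[-0.022,-1,0],0]]}}

```text
t: 8.52
position: [0.5192, 0.0761, 0.3851]
ee_rot: [0.557, 0.831, -0.001, -0.001]
contact_force: [0.9, 0.7, -1.5]
gripper_width: 0.264
grasp_force: 30.0
```

>>> {"name": "step_arm", "arguments": {"plan": [[[0,-0.2,0],0],[[0,-0.263,0],0],[[0,-0.263,0],0],[[0,-0.263,0],0],[[0,-0.263,0],0]]}}

```text
t: 9.15
position: [0.5198, 0.0471, 0.3859]
ee_rot: [0.556, 0.831, -0.0, -0.0]
contact_force: [-0.6, -0.8, -1.5]
gripper_width: 0.259
grasp_force: 30.0
```

```bash
python3 -c "
from h import *
Z['key_tip']=.131; Z['key']=.176
p=look('w4',['slot','red_line','key_tip','key'])
np.save('w4.npy',p,allow_pickle=True)
im=p['frame'][80:320,200:440]; cv2.imwrite('pics/w4c.png',cv2.resize(im,None,fx=2.5,fy=2.5,interpolation=2))
s=robot.sense(); print(s['torque'],s['gripper_width'])
X=np.array(s['position']);print(proj(p,X-[0,0,.172+.038]),proj(p,X-[0,0,.172+.083]))"
```

```text
slot 0.78 [323.2 199.7] [0.5225 0.0469 0.102 ]
red_line 0.93 [319.  121.8] [0.4903 0.114  0.086 ]
key_tip 0.62 [319. 208.] [0.5186 0.0459 0.131 ]
key 0.77 [321.2 224.1] [0.5196 0.0484 0.176 ]
cam [0.49189573 0.1150799  0.36560695] (np.float64(276.97486778955357), 321.07734121370265, 197.90419042074078)
9.4 [0.51985529 0.046681   0.38602813] 112.4514050151233 [ 4.49019785e-02  1.23302933e-01  2.10254771e+00 -1.18815679e-05
  9.15707371e-01 -3.46941722e-01] [ 0.32763518  0.38377752 -1.63064111]
[-0.01024545 -0.12584253 -0.04072112] 0.26355999427107696
[320.56941121 226.25288376] [320.63235403 207.74076907]
```

View pics/w4c.png

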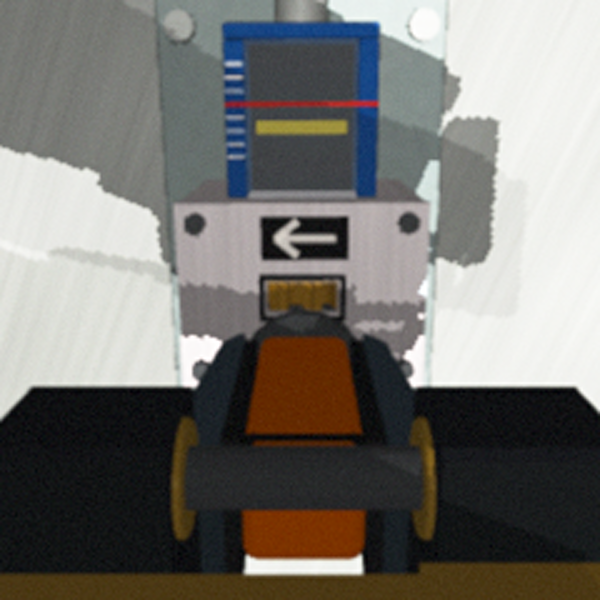

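The held key is upright. The collar's front edge is at crop (300,308), the slot at (302,297), the red line at y=104 and the index at y=127. Checking the key's offset in the grip numerically.

```bash
python3 -c "
from h import *
p=np.load('w4.npy',allow_pickle=True).item();th=np.radians(22.4);ax=np.array([np.cos(th),np.sin(th),0]);ay=np.array([-ax[1],ax[0],0])
P=lambda u,v,z: ray(p,(200+(u+.5)/2.5-.5,80+(v+.5)/2.5-.5),z)
T=np.array([.51986,.04668,0])
f=lambda X:(round(1e3*(X-T)@ax,2),round(1e3*(X-T)@ay,2))
print('red',f(P(302,104,.086)),'outline top edge',f(P(303,277,.102)),'L,R',f(P(261,300,.102)),f(P(346,300,.102)))
# refine by pixel profile down the column for collar edge & outline
g=cv2.cvtColor(p['frame'],6)
print([(r,int(g[r,318:324].mean())) for r in range(186,216)])
for y in(-2,-1,0,1,2): print(y,proj(p,T+ay*(y+18)/1e3+[0,0,.176]),proj(p,T+ay*(y+18)/1e3+[0,0,.181]))
r=P(302,104,.086)
for z in (.086,.083,.08): print('index',z,1e3*(P(302,127,z)-r)@ay)
"
```

```text
red (np.float64(-0.2), np.float64(73.94)) outline top edge (np.float64(0.23), np.float64(8.57)) L,R (np.float64(-16.39), np.float64(-0.82)) (np.float64(17.25), np.float64(-0.8))
[(186, 168), (187, 169), (188, 169), (189, 127), (190, 57), (191, 41), (192, 100), (193, 107), (194, 83), (195, 73), (196, 72), (197, 72), (198, 72), (199, 71), (200, 71), (201, 65), (202, 57), (203, 52), (204, 43), (205, 42), (206, 55), (207, 58), (208, 58), (209, 57), (210, 56), (211, 53), (212, 46), (213, 40), (214, 45), (215, 52)]
-2 [320.58118952 205.29827274] [320.57259316 207.39061067]
-1 [320.58159211 203.95931514] [320.57299395 206.02112139]
0 [320.5819958 202.616748 ] [320.57339584 204.64784799]
1 [320.58240057 201.27055669] [320.57379885 203.27077476]
2 [320.58280644 199.92072653] [320.57420297 201.88988591]
index 0.086 -8.701689077156265
index 0.083 -8.79455224070027
index 0.08 -8.887415404244253
```

The key is aligned to the slot within about 0.3 mm, and the index is about 9 mm slack. The slot profile is symmetric about x≈-0.6 mm. That fits a tooth there with gaps near -7.5 and +6.4, so I'll lower to 6 mm below the land at x≈+6.

>>> {"name": "step_arm", "arguments": {"plan": [[[0.0447,0.0184,0],0],[[0.0447,0.0184,-0.1],0],[[0.0447,0.0184,-0.2],0],[[0.0447,0.0184,-0.23],0],[[0.0447,0.0184,-0.245],0],[[0.0447,0.0184,-0.255],0]]}}

```text
t: 10.15
position: [0.5253, 0.0487, 0.3555]
ee_rot: [0.556, 0.831, 0.0, 0.0]
contact_force: [0.4, 0.6, -1.7]
gripper_width: 0.26
grasp_force: 30.0
```

>>> {"name": "step_arm", "arguments": {"plan": [[[0,0,-0.01],0],[[0,0,-0.02],0],[[0,0,-0.03],0],[[0,0,-0.034],0],[[0,0,-0.034],0]]}}

```text
t: 10.78
position: [0.5252, 0.0487, 0.3513]
ee_rot: [0.556, 0.831, -0.0, -0.0]
contact_force: [0.1, 0.0, -0.7]
gripper_width: 0.263
grasp_force: 30.0
```

>>> {"name": "step_arm", "arguments": {"plan": [[[0,0,-0.01],0],[[0,0,-0.015],0],[[0,0,-0.02],0],[[0,0,-0.024],0],[[0,0,-0.024],0]]}}

```text
t: 11.4
position: [0.5254, 0.0487, 0.349]
ee_rot: [0.556, 0.831, 0.0, 0.0]
contact_force: [-2.6, 0.6, 7.2]
gripper_width: 0.263
grasp_force: 30.0
```

Contact at crest level with about 9 N. Lifting 1 mm, stepping toward -x and feeling again.

>>> {"name": "step_arm", "arguments": {"plan": [[[0,0,0.01],0],[[-0.0131,-0.0054,0.012],0],[[-0.0131,-0.0054,0.012],0],[[-0.0131,-0.0054,0.006],0],[[-0.0131,-0.0054,0],0],[[-0.0131,-0.0054,0],0]]}}

```text
t: 12.15
position: [0.524, 0.0481, 0.3491]
ee_rot: [0.556, 0.831, 0.0, 0.0]
contact_force: [-3.0, 0.0, 8.4]
gripper_width: 0.263
grasp_force: 30.0
```

>>> {"name": "step_arm", "arguments": {"plan": [[[0,0,0.01],0],[[-0.037,-0.0152,0.012],0],[[-0.037,-0.0152,0.012],0],[[-0.037,-0.0152,0.006],0],[[-0.037,-0.0152,0],0],[[-0.037,-0.0152,0],0]]}}

```text
t: 12.9
position: [0.519, 0.0462, 0.3482]
ee_rot: [0.556, 0.831, -0.0, -0.0]
contact_force: [-1.9, -1.2, -2.0]
gripper_width: 0.262
grasp_force: 30.0
```

In a gap at x≈-0.7. Going deeper.

>>> {"name": "step_arm", "arguments": {"plan": [[[0,0,-0.006],0],[[0,0,-0.012],0],[[0,0,-0.016],0],[[0,0,-0.016],0]]}}

```text
t: 13.4
position: [0.5191, 0.0462, 0.3464]
ee_rot: [0.556, 0.831, -0.0, -0.0]
contact_force: [-4.3, -1.0, -0.6]
gripper_width: 0.261
grasp_force: 30.0
```

>>> {"name": "step_arm", "arguments": {"plan": [[[0,0,-0.008],0],[[0,0,-0.016],0],[[0,0,-0.024],0],[[0,0,-0.032],0],[[0,0,-0.032],0]]}}

```text
t: 14.02
position: [0.5192, 0.0462, 0.3426]
ee_rot: [0.556, 0.831, 0.0, -0.0]
contact_force: [-2.8, -2.0, -2.4]
gripper_width: 0.262
grasp_force: 30.0
```

Depth 14.7 mm with no vertical load. Going slightly deeper, then pushing toward -x.

>>> {"name": "step_arm", "arguments": {"plan": [[[0,0,-0.0075],0],[[-0.009,-0.0038,-0.0075],0],[[-0.018,-0.0075,-0.0075],0],[[-0.027,-0.0112,-0.0075],0],[[-0.036,-0.015,-0.0075],0],[[-0.045,-0.0187,-0.0075],0],[[-0.0562,-0.0232,-0.0075],0],[[-0.0562,-0.0232,-0.0075],0],[[-0.0562,-0.0232,-0.0075],0]]}}

```text
t: 15.15
position: [0.5129, 0.0435, 0.3422]
ee_rot: [0.556, 0.831, 0.001, 0.001]
contact_force: [4.8, 1.6, -2.3]
gripper_width: 0.267
grasp_force: 30.0
```

```bash
cat >> h.py <<'E'
def index():
    T=np.array([.51986,.04668,0]);th=np.radians(22.4);ax=np.array([np.cos(th),np.sin(th),0]);ay=np.array([-ax[1],ax[0],0])
    p=robot.grab_frame("wrist");F=p["frame"].astype(np.float32)
    ys=np.arange(45,95,.1)/1e3; out={}
    for nm,z in(("red",.086),("idx",.080)):
        q=np.array([[proj(p,T+ay*y+ax*x/1e3+[0,0,z]) for x in range(-13,14,2)] for y in ys],np.float32)
        g=cv2.remap(F,q[...,0],q[...,1],1).mean(1)
        w=g[:,2]-g[:,1] if nm=="red" else g[:,1]-g[:,0]-1.*np.clip(g[:,2]-g[:,1],0,None)
        w=np.clip(w-.4*w.max(),0,None); out[nm]=1e3*(w*ys).sum()/w.sum(); out[nm+"span"]=1e3*ys[w>0][[0,-1]].round(4)
    s=robot.sense();d=np.array(s["position"])-T
    print(out,"setting",out["idx"]-out["red"],"key x,y,depth",1e3*d@ax,1e3*d@ay,102-1e3*(s["position"][2]-.2553),"F",s["contact_force"]@np.array([ax,ay,[0,0,1]]).T,s["t"])
    return p
E
python3 -c "
from h import *
p=index();np.save('w5.npy',p,allow_pickle=True)"
```

```text
{'red': np.float64(74.12447833364511), 'redspan': array([73.1, 75.1]), 'idx': np.float64(66.23435064885034), 'idxspan': array([63.5, 68.9])} setting -7.890127684794777 key x,y,depth -7.632021267418427 -0.2998403497084942 15.139953824129108 F [ 5.12125419 -0.22874852 -2.72388193] 15.2
```

Setting moved and the push force is about 5 N. Lifting clear of the crests, going back one pitch and feeling for the next gap.

>>> {"name": "step_arm", "arguments": {"plan": [[[0.004,0.0016,0],0],[[0.004,0.0016,0.04],0],[[0.004,0.0016,0.085],0],[[0.004,0.0016,0.085],0],[[0.05,0.021,0.085],0],[[0.104,0.0429,0.085],0],[[0.104,0.0429,0.085],0],[[0.104,0.0429,0.065],0],[[0.104,0.0429,0.057],0],[[0.104,0.0429,0.053],0],[[0.104,0.0429,0.048],0],[[0.104,0.0429,0.048],0]]}}

```text
t: 16.7
position: [0.5252, 0.0486, 0.3477]
ee_rot: [0.556, 0.831, 0.0, 0.0]
contact_force: [3.6, 0.4, -0.7]
gripper_width: 0.261
grasp_force: 30.0
```

```bash
python3 -c "
from h import *
p=index()
class R: pass
import h
w4=np.load('w4.npy',allow_pickle=True).item()
class A:
  grab_frame=lambda s,n:w4
  sense=lambda s:robot.sense()
h.robot=A(); index()"
```

```text
{'red': np.float64(74.12830400360801), 'redspan': array([73.1, 75.2]), 'idx': np.float64(66.29235427001778), 'idxspan': array([63.6, 69. ])} setting -7.835949733590226 key x,y,depth 5.621499643148287 -0.23307243390863872 9.615369214833152 F [ 4.04461095  0.09510254 -1.66638335] 16.75
{'red': np.float64(74.0907759895488), 'redspan': array([73. , 75.2]), 'idx': np.float64(65.11603192469187), 'idxspan': array([62.3, 67.9])} setting -8.974744064856935 key x,y,depth 5.621499643148287 -0.23307243390863872 9.615369214833152 F [ 4.04461095  0.09510254 -1.66638335] 16.75
```

>>> {"name": "step_arm", "arguments": {"plan": [[[0.003,0.0012,-0.006],0],[[0.003,0.0012,-0.012],0],[[0.003,0.0012,-0.018],0],[[0.003,0.0012,-0.018],0]]}}

```text
t: 17.25
position: [0.5253, 0.0487, 0.3453]
ee_rot: [0.556, 0.831, 0.0, 0.0]
contact_force: [3.9, 1.7, -1.2]
gripper_width: 0.263
grasp_force: 30.0
```

>>> {"name": "step_arm", "arguments": {"plan": [[[0,0,-0.007],0],[[0,0,-0.014],0],[[0,0,-0.021],0],[[0,0,-0.028],0],[[0,0,-0.03],0],[[0,0,-0.03],0]]}}

```text
t: 18.0
position: [0.5253, 0.0487, 0.3418]
ee_rot: [0.556, 0.831, 0.0, 0.0]
contact_force: [3.5, 2.0, -0.9]
gripper_width: 0.258
grasp_force: 30.0
```

>>> {"name": "step_arm", "arguments": {"plan": [[[-0.012,-0.0049,0],0],[[-0.024,-0.0099,0],0],[[-0.036,-0.0148,0],0],[[-0.048,-0.0198,0],0],[[-0.06,-0.0247,0],0],[[-0.072,-0.0297,0],0],[[-0.084,-0.0346,0],0],[[-0.096,-0.0396,0],0],[[-0.1063,-0.0438,0],0],[[-0.1063,-0.0438,0],0]]}}

```text
t: 19.25
position: [0.5124, 0.0435, 0.3416]
ee_rot: [0.556, 0.831, -0.0, -0.0]
contact_force: [4.8, 1.5, -2.9]
gripper_width: 0.262
grasp_force: 30.0
```

```bash
python3 -c "
from h import *
p=index()"
```

```text
{'red': np.float64(74.12216971358266), 'redspan': array([73. , 75.1]), 'idx': np.float64(71.06665081479137), 'idxspan': array([69.2, 72.8])} setting -3.0555188987912913 key x,y,depth -8.15812548373818 -0.14211993582919408 15.707065305891902 F [ 4.12152399  0.40282362 -2.92059504] 19.3
```

>>> {"name": "step_arm", "arguments": {"plan": [[[0.004,0.0016,0],0],[[0.004,0.0016,0.04],0],[[0.004,0.0016,0.087],0],[[0.004,0.0016,0.087],0],[[0.05,0.021,0.087],0],[[0.104,0.0429,0.087],0],[[0.104,0.0429,0.087],0],[[0.104,0.0429,0.067],0],[[0.104,0.0429,0.06],0],[[0.104,0.0429,0.055],0],[[0.104,0.0429,0.051],0],[[0.104,0.0429,0.051],0]]}}

```text
t: 20.8
position: [0.525, 0.0486, 0.3479]
ee_rot: [0.556, 0.831, -0.0, -0.0]
contact_force: [-0.4, 0.5, -2.6]
gripper_width: 0.261
grasp_force: 30.0
```

```bash
python3 -c "
from h import *
p=index();np.save('w6.npy',p,allow_pickle=True)
cv2.imwrite('pics/w6.png',cv2.resize(p['frame'][80:200,240:400],None,fx=5,fy=5,interpolation=2))"
```

```text
{'red': np.float64(74.12165601044893), 'redspan': array([73. , 75.1]), 'idx': np.float64(71.08076094610091), 'idxspan': array([69.2, 72.8])} setting -3.040895064348021 key x,y,depth 5.50792894169278 -0.17179941185112715 9.371628967547139 F [-0.13742336 -0.25985557 -1.72013122] 20.85
```

View pics/w6.png

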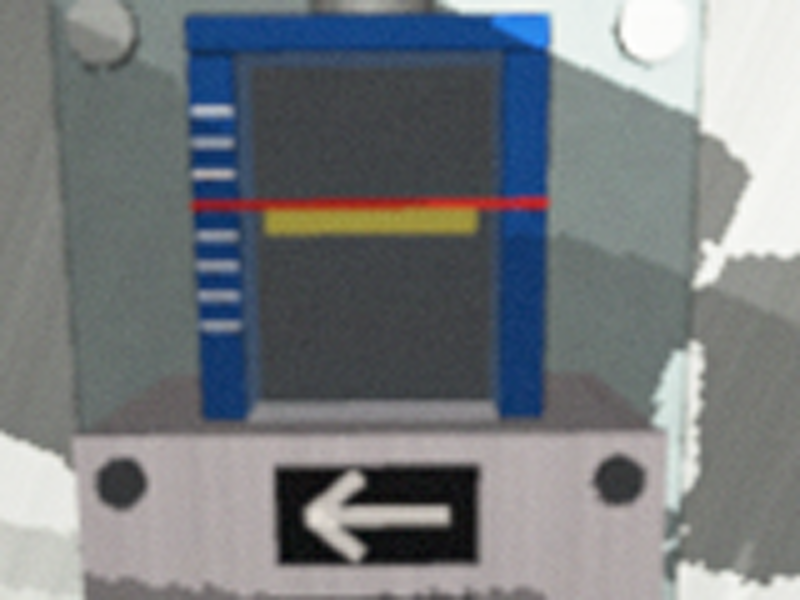

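The index is now about half a tooth short: its lower edge is at y=235 and the red line at 204 (ticks every 30 px ≈ 5 mm). The blade is in the next gap without load, so I'll go down and do a partial push, with a better edge measure.

>>> {"name": "step_arm", "arguments": {"plan": [[[0,0,-0.008],0],[[0,0,-0.016],0],[[0,0,-0.024],0],[[0,0,-0.024],0]]}}

```text
t: 21.35
position: [0.525, 0.0486, 0.3449]
ee_rot: [0.556, 0.831, -0.0, -0.0]
contact_force: [0.9, 0.8, -1.9]
gripper_width: 0.261
grasp_force: 30.0
```

```bash
cat >> h.py <<'E'
def edge(p):
    T=np.array([.51986,.04668,0]);th=np.radians(22.4);ax=np.array([np.cos(th),np.sin(th),0]);ay=np.array([-ax[1],ax[0],0])
    ys=np.arange(55,85,.05)/1e3;F=p["frame"].astype(np.float32)
    def prof(z,xs):
        q=np.array([[proj(p,T+ay*y+ax*x/1e3+[0,0,z]) for x in xs] for y in ys],np.float32)
        return cv2.remap(F,q[...,0],q[...,1],1).mean(1)
    g=prof(.080,range(-13,14,2)); w=g[:,1]-g[:,0]; k=np.argmax(w>.5*w.max()); lo=ys[k]*1e3
    kk=len(w)-1-np.argmax(w[::-1]>.5*w.max())
    r=prof(.086,range(-13,14,2));r=r[:,2]-r[:,1];r=np.clip(r-.4*r.max(),0,None);red=1e3*(r*ys).sum()/r.sum()
    print("lo",lo,"hi",ys[kk]*1e3,"max",w.max(),"red",red,"setting",lo+2.5-red)
E
python3 -c "
from h import *
for n in ('w4','w5','w6'): edge(np.load(n+'.npy',allow_pickle=True).item())
s=robot.sense();print(s['position'],s['contact_force'])"
```

```text
lo 62.499999999999574 hi 67.69999999999928 max 84.56103 red 74.09095048195415 setting -9.090950481954579
lo 63.699999999999505 hi 68.79999999999922 max 84.33928 red 74.12578018950158 setting -7.925780189502078
lo 69.29999999999919 hi 73.49999999999895 max 84.665184 red 74.12237576379948 setting -2.322375763800295
[0.52498758 0.04860711 0.3449157 ] [ 0.92935156  0.79124008 -1.91806651]
```

>>> {"name": "step_arm", "arguments": {"plan": [[[0,0,-0.008],0],[[0,0,-0.016],0],[[0,0,-0.024],0],[[0,0,-0.025],0],[[-0.01,-0.0041,-0.025],0],[[-0.02,-0.0082,-0.025],0],[[-0.03,-0.0124,-0.025],0],[[-0.04,-0.0165,-0.025],0],[[-0.05,-0.0206,-0.025],0],[[-0.0524,-0.0216,-0.025],0],[[-0.0524,-0.0216,-0.025],0],[[-0.0524,-0.0216,-0.025],0]]}}

```text
t: 22.85
position: [0.5188, 0.046, 0.3421]
ee_rot: [0.556, 0.831, -0.0, 0.0]
contact_force: [3.8, 0.7, -1.5]
gripper_width: 0.264
grasp_force: 30.0
```

```bash
python3 -c "
from h import *
edge(index())"
```

```text
{'red': np.float64(74.10986659478168), 'redspan': array([73. , 75.2]), 'idx': np.float64(73.45819938272349), 'idxspan': array([71.1, 76.7])} setting -0.6516672120581859 key x,y,depth -1.2454853769028988 -0.21517375567721833 15.22571459406754 F [ 3.10586504 -0.55738982 -1.29868763] 22.9
lo 71.29999999999907 hi 76.49999999999878 max 74.3683 red 74.11041640407976 setting -0.3104164040806836
```

About 0.2–0.3 mm left; one fine nudge.

>>> {"name": "step_arm", "arguments": {"plan": [[[-0.002,-0.0008,0],0],[[-0.004,-0.0017,0],0],[[-0.004,-0.0017,0],0],[[-0.004,-0.0017,0],0]]}}

```text
t: 23.4
position: [0.5183, 0.0458, 0.342]
ee_rot: [0.556, 0.831, 0.0, 0.0]
contact_force: [3.6, 1.1, -2.9]
gripper_width: 0.26
grasp_force: 30.0
```

```bash
python3 -c "
from h import *
edge(index())"
```

```text
{'red': np.float64(74.11597886175507), 'redspan': array([73. , 75.2]), 'idx': np.float64(74.18210526771705), 'idxspan': array([71.3, 77. ])} setting 0.06612640596198105 key x,y,depth -1.7760208427045032 -0.2091173325383008 15.25999236622873 F [ 4.48699867 -0.51352356 -2.25074272] 23.45
lo 71.49999999999906 hi 76.79999999999876 max 73.31146 red 74.11641988639668 setting -0.11641988639762246
```

The index is under the line (about 0.03 mm). Backing off inside the gap, lifting out and checking.

>>> {"name": "step_arm", "arguments": {"plan": [[[0.006,0.0025,0],0],[[0.006,0.0025,0],0],[[0.006,0.0025,0.05],0],[[0.006,0.0025,0.1],0],[[0.006,0.0025,0.2],0],[[0.006,0.0025,0.4],0],[[0.006,0.0025,0.4],0],[[0.006,0.0025,0.4],0]]}}

```text
t: 24.45
position: [0.5187, 0.0461, 0.3897]
ee_rot: [0.556, 0.831, -0.0, -0.0]
contact_force: [-0.3, 0.2, -2.0]
gripper_width: 0.261
grasp_force: 30.0
```

```bash
python3 -c "
from h import *
edge(index());s=robot.sense();print(s['position'],np.degrees(2*np.arctan2(s['ee_rot'][1],s['ee_rot'][0])))
d=np.array([.5226,.3181,.39])-s['position'];print(d/.12)"
```

```text
{'red': np.float64(73.99397615594128), 'redspan': array([72.9, 75.2]), 'idx': np.float64(74.82351484928456), 'idxspan': array([71.3, 77. ])} setting 0.8295386933432809 key x,y,depth -1.3198069840454199 -0.07832751838108938 -32.0534091643415 F [-0.01966868 -0.44268244 -1.64065718] 24.5
lo 71.49999999999906 hi 76.74999999999876 max 77.582596 red 73.99265073380035 setting 0.007349266198716009
[0.51866963 0.04610464 0.38935341] 112.43348187418074
[0.03275312 2.26662797 0.00538826]
```

The setting holds at about 0 to 0.1 mm. Carrying the key back over its stand.

>>> {"name": "step_arm", "arguments": {"plan": [[[0.01,0.3,0],-0.1],[[0.02,0.65,0],-0.2],[[0.033,1,0],-0.317]]}}

```text
t: 24.88
position: [0.5227, 0.1672, 0.3892]
ee_rot: [0.656, 0.755, -0.001, -0.0]
contact_force: [0.0, -0.1, -2.0]
gripper_width: 0.264
grasp_force: 30.0
```

>>> {"name": "step_arm", "arguments": {"plan": [[[0,0.4,0],0],[[0,0.8,0],0],[[0,1,0],0]]}}

```text
t: 25.25
position: [0.5226, 0.288, 0.389]
ee_rot: [0.654, 0.756, -0.001, -0.0]
contact_force: [-0.5, -1.2, -1.4]
gripper_width: 0.263
grasp_force: 30.0
```

>>> {"name": "step_arm", "arguments": {"plan": [[[0,0.2,0],0],[[0,0.267,0],0],[[0,0.267,0],0],[[0,0.267,0],0],[[0,0.267,0],0]]}}

```text
t: 25.88
position: [0.523, 0.3175, 0.3901]
ee_rot: [0.655, 0.755, -0.0, 0.0]
contact_force: [-0.5, -0.4, -1.5]
gripper_width: 0.261
grasp_force: 30.0
```

```bash
python3 -c "
from h import *
s=robot.sense();print(s['t'],s['position'],np.degrees(2*np.arctan2(s['ee_rot'][1],s['ee_rot'][0])),s['contact_force'])
d=np.array([.5226,.3181,.2663])-s['position'];print(d/.12)"
```

```text
25.875 [0.52304903 0.31748762 0.39010639] 98.1254935799689 [-0.54568146 -0.36983936 -1.50055315]
[-0.00374191  0.0051032  -1.03171992]
```

>>> {"name": "step_arm", "arguments": {"plan": [[[-0.002,0.003,-0.2],0],[[-0.002,0.003,-0.45],0],[[-0.002,0.003,-0.58],0],[[-0.002,0.003,-0.62],0],[[-0.002,0.003,-0.65],0],[[-0.002,0.003,-0.68],0],[[-0.002,0.003,-0.7],0],[[-0.002,0.003,-0.7],0]]}}

```text
t: 26.88
position: [0.5227, 0.3185, 0.3061]
ee_rot: [0.655, 0.756, 0.0, 0.0]
contact_force: [-0.8, -0.2, -1.7]
gripper_width: 0.261
grasp_force: 30.0
```

Into the hole with no contact. Lowering the rest of the way (about 39 mm).

>>> {"name": "step_arm", "arguments": {"plan": [[[0,0,-0.05],0],[[0,0,-0.1],0],[[0,0,-0.16],0],[[0,0,-0.22],0],[[0,0,-0.27],0],[[0,0,-0.3],0],[[0,0,-0.315],0],[[0,0,-0.323],0],[[0,0,-0.323],0]]}}

```text
t: 28.0
position: [0.5227, 0.3185, 0.2674]
ee_rot: [0.655, 0.756, 0.0, 0.0]
contact_force: [-0.6, 0.2, -2.3]
gripper_width: 0.261
grasp_force: 30.0
```

>>> {"name": "step_arm", "arguments": {"plan": [[[0,0,-0.005],0],[[0,0,-0.01],0],[[0,0,-0.01],0]]}}

```text
t: 28.38
position: [0.5228, 0.3186, 0.2664]
ee_rot: [0.655, 0.756, 0.0, 0.0]
contact_force: [-1.7, -1.1, 3.8]
gripper_width: 0.261
grasp_force: 30.0
```

>>> {"name": "step_arm", "arguments": {"plan": [[[0,0,0],0],[[0,0,0],0],[[0,0,0],0],[[0,0,0],0],[[0,0,0],0]], "hand": 0.6}}

```text
t: 29.0
position: [0.5227, 0.3185, 0.266]
ee_rot: [0.655, 0.756, -0.0, -0.0]
contact_force: [0.0, 0.6, -0.8]
gripper_width: 0.601
grasp_force: 0.0
```

>>> {"name": "step_arm", "arguments": {"plan": [[[0,0,0.2],0],[[0,0,0.5],0],[[0,0,0.8],0],[[0,0,1],0],[[0,0,1],0]]}}

```text
t: 29.62
position: [0.523, 0.3187, 0.3878]
ee_rot: [0.655, 0.756, 0.002, 0.001]
contact_force: [-0.1, -1.0, 0.4]
gripper_width: 0.599
grasp_force: 0.0
```

>>> {"name": "step_arm", "arguments": {"plan": [[[0,-0.4,0],0],[[0,-0.8,0],0],[[0,-0.8,0],0],[[0,-0.8,0],0]]}}

```text
t: 30.12
position: [0.5227, 0.2227, 0.3854]
ee_rot: [0.655, 0.756, -0.0, -0.0]
contact_force: [0.6, -0.3, 0.2]
gripper_width: 0.599
grasp_force: 0.0
```

```bash
python3 -c "
from h import *
p=robot.grab_frame('wrist');f=p['frame'];hsv=cv2.cvtColor(f,cv2.COLOR_BGR2HSV)
u,v=proj(p,[.5225,.317,.131]).astype(int)
m=cv2.inRange(hsv,(5,150,60),(22,255,255));k=np.zeros_like(m);k[v-30:v+30,u-30:u+30]=1;m*=k
c=max(cv2.findContours(m,0,1)[0],key=cv2.contourArea);W=np.array([ray(p,q[0],.131)[:2] for q in c],np.float32)*1000
print(cv2.minAreaRect(W),robot.sense()['t'])
sc=robot.grab_frame('scene')
cv2.imwrite('pics/end.png',np.hstack([cv2.resize(f[:240,160:480],(400,300)),cv2.resize(sc['frame'][100:280,300:500],(400,360))[:300]]))"
```

```text
((523.5338745117188, 316.62371826171875), (22.526735305786133, 24.0250186920166), 8.264164924621582) 30.175
```

View pics/end.png

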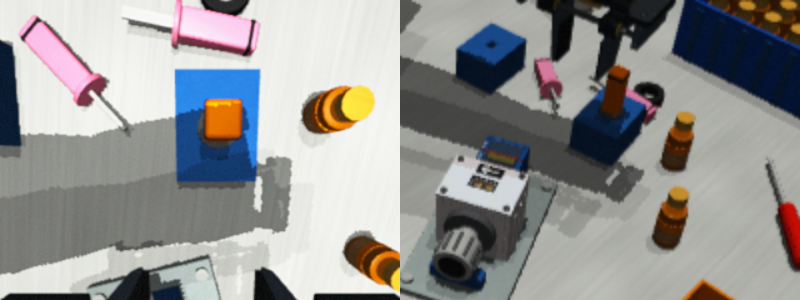

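The key is upright in its stand with the collar seated, the bottles are standing, and the gripper is clear. Handing in.

```bash
python3 -c "
from cell import robot
print(robot.close_job())"
```

```text
the job is handed in; nothing more can be done
None
```

The job is handed in at about 30 s: the index reads within about 0.15 mm of the red line after three strokes, the highest force I read against the clutch was about 10 N, and the key is back upright and fully down in its stand with the bottles where they were.

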